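Refit the cam wheel on a chocolate foil folder and stop it on its high spot

TASK

Refit the cam wheel on the foil folder: carry it over to the machine's drive flange, lower it gently over the centre spindle and the two drive pins until it sits flush, and let go of it. Then take the wheel by its crank knob and turn it slowly until the high spot of its rim stands right at the fixed pointer, where it holds the tucker slide pushed fully out, and leave it standing there, still seated flush. Do not disturb the pan of bars, the pile of wrapped bars or the tub.

Things in the scene. Friction and masses are not known exactly. Their poses are not given: they have to be found in the camera images.
- wheel: Cam wheel: a loose grey anodised aluminium disc, 0.4 to 0.65 kg, at first flat on the bench, crank up. Origin: centre of its flat underside, on the bore axis; z up. Rim 13 mm thick, a circle of 75 mm radius that swells on the +x side to a rounded nose. Web inside the rim 11 mm thick. A 20 mm bore goes right through. +x: high spot; -x: crank knob; +y and -y: holes for the drive pins.
- high_spot (a point): The high spot: outermost point of the wheel's nose, at (90, 0, 6.5) mm in the wheel's frame. A thin dark scribed line across the top of the rim runs along +x out to it.
- boss (a point): Centre of the round boss, the balanced place to carry the wheel by: 42 mm in diameter, standing on the web from 11 to 50 mm above the underside, on the axis. This point is 34 mm above the underside. Wheel's axes.
- pin_hole (a point): One of the two 12 mm through holes for the drive pins, at (0, 32, 0) mm in the wheel's frame; the other is its mirror image at (0, -32, 0). They lie at right angles to the line through the high spot.
- crank: Crank knob on the wheel, at its -x side, opposite the high spot: an upright black round sleeve, 20 mm in diameter, 58 mm from the wheel's axis, from 15 to 65 mm above the wheel's underside. It revolves freely on its stud, so it can be held and led round without turning the hand. Origin on its axis at its foot; its x and y axes spin with it and mean nothing.
- folder: Foil folder: a bolted-down bench machine, a teal gear case with its top 60 mm above the bench. Origin on the bench under the vertical drive axis; the case reaches from -110 to +235 mm in x and 115 mm either side in y. +x runs from the drive axis to the slide and the bar nest. Slide guide: 103 to 125 mm in x, 30 mm either side, top at 100 mm. May stand left or right, turned up to 20 degrees.
- flange (a point): Centre of the flat top of the drive hub's flange, 72 mm above the bench, where the wheel's underside must rest. The hub is a steel flange of 80 mm diameter on the case; it turns about the vertical drive axis and this point's x and y axes turn with it. In the centre rises a spindle, 18 mm in diameter, 36 mm high, with a tapered top.
- hub (a joint): Angle of the drive hub about the vertical drive axis, rad, anticlockwise from above: 0 when its x axis (the line of the drive pins) lies along the folder's x. It turns without limit against friction (about 0.16 N m) and stays where left.
- drive_pin (a point): Foot of one of the two drive pins, at (32, 0, 0) mm in the hub's frame; the other is at (-32, 0, 0). 10 mm in diameter, 18 mm high, tapered tops. The wheel fits two ways round, high spot on the hub's +y or -y side; either will do. At the start the pins lie within 32 degrees of the folder's x axis, so the high spot goes on well clear of the slide.
- pointer (a point): Tip of the fixed pointer, a dark steel blade on top of the slide guide that points at the drive axis from the folder's +x side: 92.5 mm from the axis, 98 mm above the bench, just above and outside the seated wheel's rim. Folder's axes. With the high spot at the pointer the two are about 3 mm apart seen from above.
- tucker (a joint): Travel of the tucker slide away from the drive axis, m. A spring (3 to 4 N) holds it against a stop at 0, where the white 22 mm roller on its inner end is 3 mm clear of the wheel's round rim. Only the nose of the turning wheel meets the roller, straight outside it under the pointer, and pushes the slide out, to about 0.011 to 0.012 at the high spot.
- pan: Bystander: a shallow aluminium sheet pan, 290 x 165 x 18 mm, holding chocolate bars. Origin at the centre of its underside.
- wrapped_bars: Bystander: a pile of gold-wrapped bars, 70 x 150 x 60 mm. Origin at the centre of its underside.
- tub: Bystander: a grey tub with a white screw lid, 76 mm in diameter, 85 mm high. Origin at the centre of its underside.

How it is judged:
On the way, in this order (a step that is already met when the one before it is completed fails the run):
1. the wheel sits flush on the flange, over spindle and pins (centred within 3 mm, within 1.5 mm of the flange all round), and the gripper has let go of it (horizontal distance between wheel and flange below 0.003 m and z of wheel in the frame of flange below 0.0015 m and angle between wheel's own z axis and vertical below 0.03 rad and contact force between the fingers and wheel below 0.1 N), for 0.2 s.
2. the fingers lead the seated wheel by its crank knob, the high spot still on its way to the pointer (contact force between the fingers and crank above 0.5 N and horizontal distance between wheel and flange below 0.003 m and z of wheel in the frame of flange below 0.003 m and horizontal distance between high_spot and pointer above 0.014 m), for 0.1 s.
At the end, for the whole second after the job is handed in: The wheel sits flush on the drive flange (centred within 3 mm, within 1.5 mm of the flange), at rest, its high spot within 12 mm of the pointer's tip seen from above (about 7 degrees either way), the tucker slide pushed out more than 8 mm (horizontal distance between high_spot and pointer below 0.012 m and value of joint tucker above 0.008 m and horizontal distance between wheel and flange below 0.003 m and z of wheel in the frame of flange below 0.0015 m and angle between wheel's own z axis and vertical below 0.03 rad and angular speed of wheel below 0.1 rad/s); the robot touches nothing.
It fails at once if the wheel is dropped onto the spindle and pins (faster than 0.4 m/s within 35 mm above the flange) (horizontal distance between wheel and flange below 0.03 m and z of wheel in the frame of flange below 0.035 m and linear speed of wheel above 0.4 m/s).
It fails at once if the drive hub, and so the wheel on it, is spun faster than 3 rad/s (velocity of joint hub above 3 rad/s or velocity of joint hub below -3 rad/s).
It fails at once if a bystander is moved more than 20 mm (distance of any of pan, wrapped_bars, tub from where it was at the start of the episode above 0.02 m).
It also fails if it takes over 59 s, if anything falls off the work surface, if the arm or the gripper's body presses on something with over 40 N, if the wrist force passes 120 N, or if a joint passes its speed limit or range.

ROBOT

A 7-joint arm with a two-finger parallel gripper is mounted at the origin on the work surface. World frame = base frame: x ahead of the robot, y to its left, z up, the work surface at z = 0. Lengths are in m, angles in rad, forces in N, time in s.
With the tool pointing down it reaches from about 0.425 to 0.975 m from the base axis. Payload 16.7 kg.
Tool frame: the origin (TCP) lies on the centre line of the jaws, within the pads' length; the fingertips stand 17 mm ahead of it and the grasp point (between the pads) lies 2 mm behind it; z points along the fingers, y is the direction in which the jaws open and shut (so a half turn about z gives the same grasp; the last joint's range is limited). The gripper opens to 85 mm and grips with 20 to 120 N. Pads are 22 mm wide; open, the fingers measure 114 mm over their backs; the gripper's body (76 mm by 85 mm) begins 54 mm behind the grasp point. The pads swing forward as they close: fully open they stand 13 mm farther back than shut.
Start: joints at [-1.395, 0.426, 0.074, 1.606, -0.034, 1.111, -0.067], TCP at [0.215, 0.64, 0.248] pointing down, gripper open.
Joint ranges: [-2.85, 2.85], [-0.5, 2.14], [-1.23, 1.37], [0.21, 2.46], [-1.02, 4.16], [0.16, 2.05], [-2.73, 2.73]. Speed limits (rad/s): [1.89, 1.89, 2.39, 2.39, 3.01, 3.01, 3.01].

INTERFACE

Orientations are given as a unit quaternion [w, x, y, z].
In Python, from bench import bot, viewer, close_job gives the robot as it stands.
- The arm moves only by the tool jog_arm, never from a script. Its argument "motion" is a list that holds one entry, the list of rows, each a list of 7 numbers: the turn, a rotation vector about the world's x, y, z in degrees, then the shift along the world's x, y, z in m, then the closure in counts, from 0 (fully open) to 255 (shut). In form: [[[rx, ry, rz, dx, dy, dz, grip], ...]]. A call has 1 to 5 rows; each row is the pose to reach, as a shift and turn from the pose commanded when the call began; what a row does not reach only later rows make up. A row lasts 1/12 s, in which the tool goes at most 41.7 mm and 7.16 degrees, less where a joint would pass 70% of its speed; a pose out of reach is approached as far as the arm can. A call with a gripper value outside its range is refused whole. The fingers move at their own pace and stop on an object; "newtons" is the grip in N (left out, the last holds). Time passes only in rows, so rows that repeat a pose let the fingers close. It gives the time, the measured TCP pose, the force and the opening at its end, in the units of the state.
- bot.observe(): the state, without advancing time (a new reading comes with each control period).
- viewer.get_image(name): name is "scene" or "top" or "wrist"; returns a dict with "image" (400x640x3 uint8, red, green, blue), "K" (3x3 intrinsics, pixels), "rvec" (rotation vector, rad) and "tvec" (3), from world to camera coordinates, as OpenCV has them; the wrist camera has in their place "tool_from_camera" (4x4, takes a point from camera to tool coordinates, whose origin is the TCP and whose axes are the flange's). Camera axes: x right, y down, z forward; pixel columns grow to the right and rows downward; lengths in m; the calibration is good to about 2 mm. A picture is of the moment at which its call begins: read the wrist's pose just before it. There is no depth.
- close_job(): hands the job in, once; it reports no verdict.
The state is a dict: "t": time; "q": joint angles; "joint_vel": joint speeds; "joint_torque": joint torques, N m; "eef_pos": TCP position; "ee_rot": TCP orientation; "contact_force": force on the tool from outside, world axes, zero at the start; "moment": the same for the moment, N m; "grip_width": opening from 0.0 (shut) to 1.0 (fully open).
Only numpy, scipy, OpenCV 4.12 (cv2) and the standard library are available. Lean on these libraries where they do the work, as an engineer would, in place of code of your own. Each camera call takes 0.05 s, during which the arm holds its last target. There are 200 camera calls.

## Working session

There is one attempt and no reset: what is moved stays moved. The work goes in short steps, Python scripts to look and compute and a tool call to move; the robot and the scene stay as the last step left them, time stands still between calls to the robot, and variables do not carry over. Pictures are saved under pics/ and viewed, about 8 in all and at most 12, crops included, and the job is handed in when it is done.

Besides the shell and the picture viewer there is one more tool, called after "Call:" by a JSON object that holds its "method" and its "body", one argument or row to a line. jog_arm: Moves the arm, as the interface text tells. Its arguments: {"type":"object","properties":{"motion":{"type":"array","items":{"type":"array","items":{"type":"array","items":{"type":"number"}}}},"newtons":{"type":"number"}},"required":["motion"]}

```bash
mkdir -p pics; cat > h.py <<'E'
import numpy as np, cv2, json
from scipy.spatial.transform import Rotation as R
from bench import bot, viewer, close_job
def cam(name):
    s=bot.observe(); d=viewer.get_image(name); K=np.array(d["K"])
    if name=="wrist":
        q=s["ee_rot"]; T=np.eye(4); T[:3,:3]=R.from_quat([q[1],q[2],q[3],q[0]]).as_matrix(); T[:3,3]=s["eef_pos"]
        W=T@np.array(d["tool_from_camera"])
    else:
        W=np.eye(4); r=R.from_rotvec(np.ravel(d["rvec"])).as_matrix(); W[:3,:3]=r.T; W[:3,3]=-r.T@np.ravel(d["tvec"])
    return d["image"],K,W
def save(name,fn):
    im,K,W=cam(name); cv2.imwrite(f"pics/{fn}.png",im[:,:,::-1]); np.savez(f"pics/{fn}.npz",K=K,W=W); return im,K,W
def load(fn):
    z=np.load(f"pics/{fn}.npz"); return z["K"],z["W"]
def ray(fn,uv):
    K,W=load(fn); d=W[:3,:3]@np.linalg.inv(K)@[uv[0],uv[1],1]; return W[:3,3],d/np.linalg.norm(d)
def onz(fn,uv,z):
    o,d=ray(fn,uv); return o+d*(z-o[2])/d[2]
def tri(obs):
    A=np.zeros((3,3));b=np.zeros(3)
    for fn,uv in obs:
        o,d=ray(fn,uv);P=np.eye(3)-np.outer(d,d);A+=P;b+=P@o
    x=np.linalg.solve(A,b); return x,[np.linalg.norm((np.eye(3)-np.outer(d,d))@(x-o)) for o,d in [ray(*k) for k in obs]]
def proj(fn,p):
    K,W=load(fn); c=W[:3,:3].T@(np.asarray(p)-W[:3,3]); c=K@c; return c[:2]/c[2]
E
python3 - <<'E'
from h import *
a=save("top","top0")[0]; b=save("scene","sc0")[0]; save("wrist","wr0")
print(bot.observe()); print(load("top0")[1],load("sc0")[1],load("wr0")[1])
E
```

```text
{'t': 0.15, 'q': array([-1.39547327,  0.42657953,  0.0738837 ,  1.60646091, -0.03409425,
        1.11076698, -0.06713513]), 'joint_vel': array([-0.00048818, -0.0013411 , -0.00119569, -0.00233334, -0.00132527,
        0.00072283,  0.00048912]), 'joint_torque': array([ 3.77576667e-03, -9.50316024e+01,  3.76327202e+00, -4.63757658e+01,
        1.92236522e-02,  7.57456612e-03,  7.24261236e-05]), 'eef_pos': array([0.21536517, 0.63941463, 0.24777775]), 'ee_rot': array([-3.90392348e-05,  1.61742686e-01,  9.86832851e-01, -4.75849920e-04]), 'contact_force': array([ 0.06850373,  0.65927684, -0.06956074]), 'moment': array([ 0.0162253 , -0.05975267,  0.01740295]), 'grip_width': 0.9979125863422238}
[[-0.02775366 -0.98681694  0.15944299  0.21389009]
 [-0.99957815  0.02876309  0.00402624 -0.02643578]
 [-0.00855923 -0.15926399 -0.98719893  1.94170812]
 [ 0.          0.          0.          1.        ]] [[-0.58996617  0.56434214 -0.57745811  1.23781593]
 [ 0.80735337  0.40259041 -0.43139483  0.54081389]
 [-0.01097519 -0.72072111 -0.69313825  0.97610064]
 [ 0.          0.          0.          1.        ]] [[ 3.18813937e-01  8.99082472e-01  3.00013970e-01  1.37548538e-01]
 [ 9.47817206e-01 -3.02265632e-01 -1.01380622e-01  6.65982835e-01]
 [-4.65627930e-04  3.16679958e-01 -9.48532333e-01  3.71820378e-01]
 [ 0.00000000e+00  0.00000000e+00  0.00000000e+00  1.00000000e+00]]
```

View pics/top0.png

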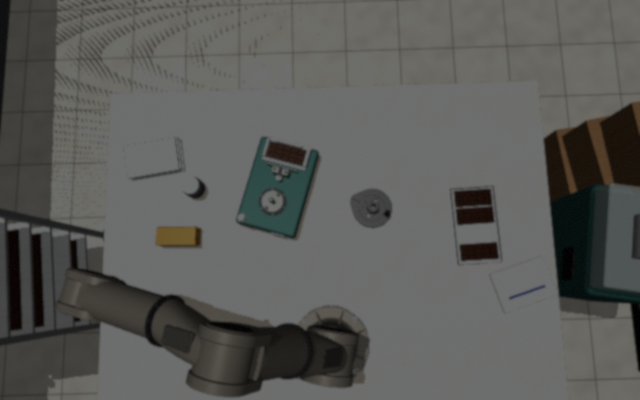

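View pics/sc0.png

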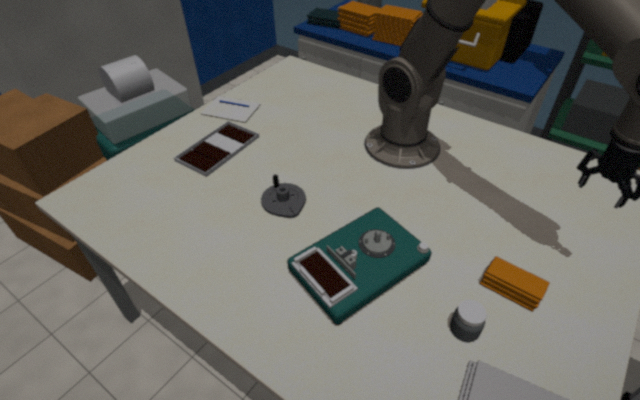

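The top view shows the wheel's boss at about (373,208), its knob at (387,213) and its nose at (352,207). The hub is at (272,201), and the folder's nest points up in the image. The scene view shows the boss at (283,192) and the hub at (378,240). I'll enlarge both.

```bash
python3 - <<'E'
from h import *
t=cv2.imread("pics/top0.png");s=cv2.imread("pics/sc0.png")
def c(im,x,y,w=50,h=37): return cv2.convertScaleAbs(cv2.resize(im[y-h:y+h,x-w:x+w],(400,296),interpolation=cv2.INTER_CUBIC),alpha=1.8)
cv2.imwrite("pics/c1.png",np.vstack([np.hstack([c(t,373,208),c(t,275,190)]),np.hstack([c(s,283,195),c(s,372,245)])]))
for n,a,b in [("boss",(373,208),(283,189)),("hub",(272,201),(378,234))]:
    print(n,tri([("top0",a),("sc0",b)]))
print("knob",onz("top0",(387,213),.065),"nose",onz("top0",(352,208),.013))
E
```

```text
boss (array([ 0.49457981, -0.17622733,  0.04202369]), [np.float64(0.0010292886479619126), np.float64(0.0010292886479618822)])
hub (array([0.52303183, 0.19573093, 0.09108275]), [np.float64(0.0003834137632987221), np.float64(0.0003834137632987253)])
knob [ 0.47049581 -0.22426788  0.065     ] nose [ 0.50054287 -0.09821061  0.013     ]
```

View pics/c1.png

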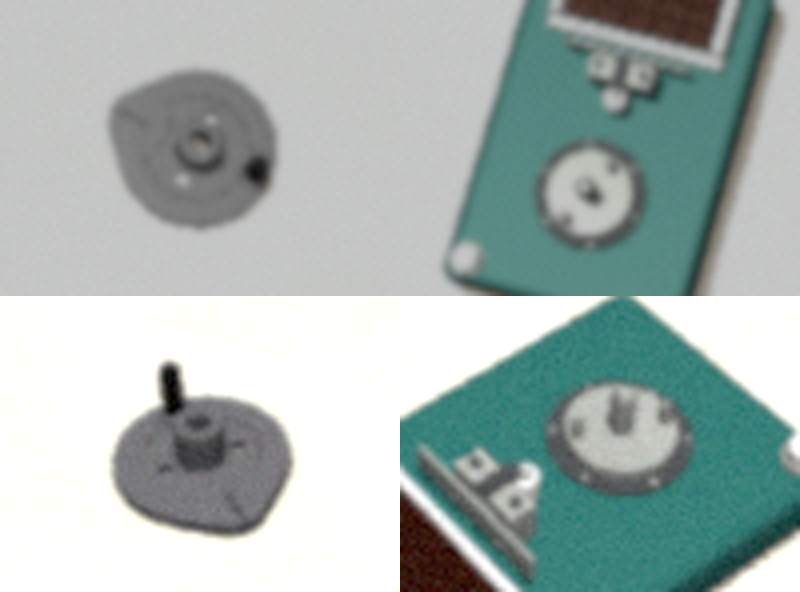

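```bash
python3 - <<'E'
from h import *
W=lambda u,v:(323+u/4,171+v/4); F=lambda u,v:(225+(u-400)/4,153+v/4)
ang=lambda a,b:np.degrees(np.arctan2(b[1]-a[1],b[0]-a[0]))
b=onz("top0",W(200,144),.05); n=onz("top0",W(117,109),.013); k=onz("top0",W(258,172),.05)
print("boss",b,"nose",n,"knob",k,ang(b,n),ang(k,b), np.linalg.norm(n-b),np.linalg.norm(k-b))
h1=onz("top0",W(211,120),.011);h2=onz("top0",W(182,181),.011); print("holes",h1,h2,ang(h2,h1),(h1+h2)/2)
p1=onz("top0",F(613,167),.09);p2=onz("top0",F(565,218),.09);r=onz("top0",F(616,100),.085);c=onz("top0",F(590,193),.072)
print("pins",ang(p2,p1),(p1+p2)/2,np.linalg.norm(p1-p2),"roller",ang(c,r),np.linalg.norm(c-r),c)
E
```

```text
boss [ 0.49653333 -0.17492193  0.05      ] nose [ 0.53794881 -0.10044487  0.013     ] knob [ 0.46875526 -0.22753086  0.05      ] 60.922272099778645 62.16548202164711 0.09290357886437749 0.05949219049278765
holes [ 0.52509086 -0.1893585   0.011     ] [ 0.46750857 -0.15954389  0.011     ] -27.37394108161539 [ 0.49629971 -0.1744512   0.011     ]
pins -43.981691704274645 [0.52294307 0.19456916 0.09      ] 0.06375506275243283 roller -17.42734110898893 0.0889646021822434 [0.52540965 0.19584271 0.072     ]
```

Call:
{"method": "jog_arm", "body": {
  "motion": [
    [[0,0,0,0.03,-0.03,0,0],[0,0,0,0.06,-0.06,0,0],[0,0,0,0.09,-0.09,0,0],[0,0,0,0.12,-0.12,0,0],[0,0,0,0.15,-0.15,0,0]]
  ]
}}

```text
t: 0.57
eef_pos: [0.3637, 0.4907, 0.2482]
ee_rot: [-0.0, 0.162, 0.987, -0.0]
contact_force: [0.8, -0.1, 0.8]
grip_width: 0.997
```

Call:
{"method": "jog_arm", "body": {
  "motion": [
    [[0,0,0,0.025,-0.033,0,0],[0,0,0,0.05,-0.066,0,0],[0,0,0,0.07,-0.1,0,0],[0,0,0,0.09,-0.135,0,0],[0,0,0,0.11,-0.17,0,0]]
  ]
}}

```text
t: 0.98
eef_pos: [0.4733, 0.3204, 0.2482]
ee_rot: [-0.0, 0.162, 0.987, -0.0]
contact_force: [0.8, 0.1, 0.2]
grip_width: 1.001
```

```bash
python3 - <<'E'
from h import *
K,W=load("wr0"); p0=np.array([.2154,.6394,.2478])
print(K)
f=np.array([.524,.195,.08]); b=np.array([.4965,-.1748,.05])
tip=proj("wr0",p0-[0,0,.017]); print("tip",tip)
for t in [(.475,.215),(.52,.22),(.56,.18),(.54,.28),(.48,.14),(.473,.32)]:
    print(t,proj("wr0",f-[*t,.2482]+p0),proj("wr0",f-[*t,.32]+p0))
E
```

```text
[[333.00227088   0.         321.38945006]
 [  0.         333.00227088 199.70543385]
 [  0.           0.           1.        ]]
tip [320.7437695 269.2415022]
(0.475, 0.215) [317.66983983 236.74610544] [318.35131244 210.73416727]
(0.52, 0.22) [296.80790147 196.06326774] [301.30104867 176.53729119]
(0.56, 0.18) [324.25172736 140.85546837] [323.73976783 130.92908409]
(0.54, 0.28) [228.22342532 196.23157669] [245.16626546 176.67934265]
(0.48, 0.14) [392.00379441 208.73025438] [379.34279084 187.12828174]
(0.473, 0.32) [218.37644589 269.20652062] [235.9737923  238.39079415]
```

Now two wrist views of the flange, from (0.56,0.18) and then (0.56,0.24).

Call:
{"method": "jog_arm", "body": {
  "motion": [
    [[0,0,0,0.03,-0.025,0,0],[0,0,0,0.06,-0.05,0,0],[0,0,0,0.087,-0.07,0,0],[0,0,0,0.087,-0.07,0,0],[0,0,0,0.087,-0.07,0,0]]
  ]
}}

```text
t: 1.4
eef_pos: [0.5609, 0.2503, 0.2479]
ee_rot: [-0.0, 0.164, 0.987, -0.0]
contact_force: [-0.4, 0.7, 0.3]
grip_width: 1.0
```

```bash
python3 -c "
from h import *
save('wrist','w1')"
```

Call:
{"method": "jog_arm", "body": {
  "motion": [
    [[0,0,0,0,-0.035,0,0],[0,0,0,0,-0.07,0,0],[0,0,0,0,-0.1,0,0],[0,0,0,0,-0.1,0,0],[0,0,0,0,-0.1,0,0]]
  ]
}}

```text
t: 1.87
eef_pos: [0.5592, 0.1519, 0.2486]
ee_rot: [-0.0, 0.162, 0.987, 0.0]
contact_force: [-0.1, 1.2, -0.3]
grip_width: 0.999
```

```bash
python3 -c "
from h import *
save('wrist','w2')
a,b=cv2.imread('pics/w1.png'),cv2.imread('pics/w2.png')
f=[.524,.195,.08]
print(proj('w1',f),proj('w2',f))
o=[]
for n,i in (('w1',a),('w2',b)):
    u,v=np.int32(np.round(proj(n,f))); u=max(u,100); v=max(v,90); print(u-100,v-90)
    o.append(cv2.resize(i[v-90:v+110,u-100:u+100],(400,400),interpolation=cv2.INTER_CUBIC))
cv2.imwrite('pics/c2.png',np.hstack(o))"
```

```text
[249.10359485 165.26894362] [354.91059459 131.1608685 ]
149 75
255 41
```

View pics/c2.png

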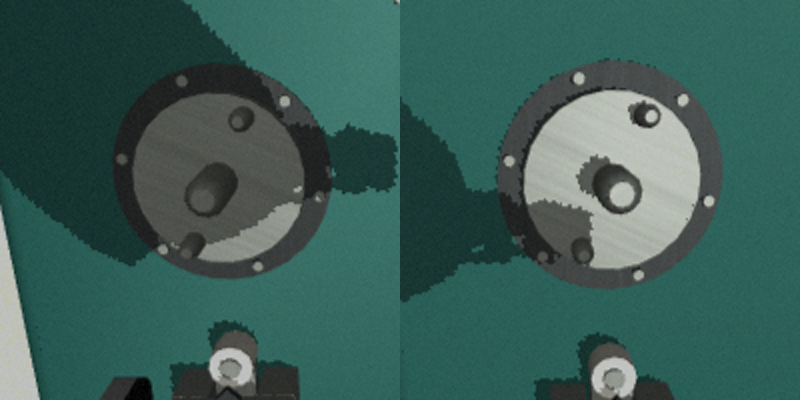

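The crops show, left view: spindle top (205,198), pin tops (237,124) and (187,254), roller (231,368). Right view: spindle top (222,194), pin tops (251,117) and (181,256), roller (213,378). All are in 2x crop pixels.

```bash
python3 - <<'E'
from h import *
A=lambda u,v:("w1",(149+u/2,75+v/2)); B=lambda u,v:("w2",(255+u/2,41+v/2))
ang=lambda a,b:np.degrees(np.arctan2(b[1]-a[1],b[0]-a[0]))
P={}
for n,a,b in [("spin",(205,198),(222,194)),("pA",(237,124),(251,117)),("pB",(187,254),(181,256)),("rol",(231,368),(213,378))]:
    P[n],e=tri([A(*a),B(*b)]); print(n,P[n],e[0])
print("pins ang",ang(P["pA"],P["pB"]),"mid",(P["pA"]+P["pB"])/2,np.linalg.norm(P["pA"]-P["pB"]))
s=P["spin"]; print("folder yaw",ang(s,P["rol"]),np.linalg.norm((s-P["rol"])[:2]))
for f,z in ((A,.09),(B,.09)):
    a=[onz(*f(*p),z) for p in (((237,124),(187,254)) if f is A else ((251,117),(181,256)))]; print(ang(*a),(a[0]+a[1])/2)
for x in (onz(*A(205,198),.108),onz(*B(222,194),.108)): print(x)
# flange outline fit in w2/w1 : dark ring centre estimate
print(onz(*A(222,171),.072),onz(*B(210,174),.072))
E
```

```text
spin [0.52844046 0.20055315 0.10325335] 0.00021674111849404572
pA [0.50511567 0.22165178 0.08910945] 0.00016517650825006452
pB [0.55272647 0.17727411 0.08424753] 0.00033045545687799486
rol [0.61416179 0.17401188 0.08287874] 0.0001963703061185903
pins ang -42.98704823790174 mid [0.52892107 0.19946295 0.08667849] 0.0652671748088201
folder yaw -17.203712706564552 0.0897361999092792
-42.50537680961416 [0.5284416  0.20053163 0.09      ]
-43.808610975169586 [0.52792357 0.19940786 0.09      ]
[0.52742681 0.20192182 0.108     ]
[0.52782836 0.20016084 0.108     ]
[0.52421914 0.2038971  0.072     ] [0.52395796 0.20054041 0.072     ]
```

Call:
{"method": "jog_arm", "body": {
  "motion": [
    [[0,0,0,0,-0.04,0,0],[0,0,0,0,-0.08,0,0],[0,0,0,0,-0.12,0,0],[0,0,0,0,-0.16,0,0],[0,0,0,0,-0.2,0,0]]
  ]
}}

```text
t: 2.33
eef_pos: [0.5597, -0.0471, 0.2483]
ee_rot: [0.0, 0.16, 0.987, 0.0]
contact_force: [2.2, 1.2, 0.5]
grip_width: 1.001
```

Call:
{"method": "jog_arm", "body": {
  "motion": [
    [[0,0,0,-0.01,-0.03,0,0],[0,0,0,-0.02,-0.06,0,0],[0,0,0,-0.03,-0.08,0,0],[0,0,0,-0.03,-0.08,0,0],[0,0,0,-0.03,-0.08,0,0]]
  ]
}}

```text
t: 2.75
eef_pos: [0.5299, -0.1269, 0.2484]
ee_rot: [0.0, 0.162, 0.987, 0.0]
contact_force: [0.7, 1.3, -0.1]
grip_width: 0.998
```

```bash
python3 -c "
from h import *
save('wrist','w3'); print(bot.observe()['eef_pos'])"
```

```text
[ 0.53027934 -0.12591911  0.24828791]
```

Call:
{"method": "jog_arm", "body": {
  "motion": [
    [[0,0,0,0,-0.035,0,0],[0,0,0,0,-0.07,0,0],[0,0,0,0,-0.1,0,0],[0,0,0,0,-0.1,0,0],[0,0,0,0,-0.1,0,0]]
  ]
}}

```text
t: 3.22
eef_pos: [0.5304, -0.2272, 0.248]
ee_rot: [-0.0, 0.162, 0.987, -0.0]
contact_force: [-0.2, 0.9, -0.2]
grip_width: 1.003
```

```bash
python3 -c "
from h import *
save('wrist','w4'); print(bot.observe()['eef_pos'])
f=[.4965,-.1748,.03]
o=[]
for n in ('w3','w4'):
    i=cv2.imread(f'pics/{n}.png'); u,v=np.int32(np.round(proj(n,f))); u=max(u,100); v=max(v,100); print(u-100,v-100)
    o.append(cv2.resize(i[v-100:v+100,u-100:u+100],(400,400),interpolation=cv2.INTER_CUBIC))
cv2.imwrite('pics/c3.png',np.hstack(o))"
```

```text
[ 0.5305811  -0.22599318  0.24790517]
167 55
260 24
```

View pics/c3.png

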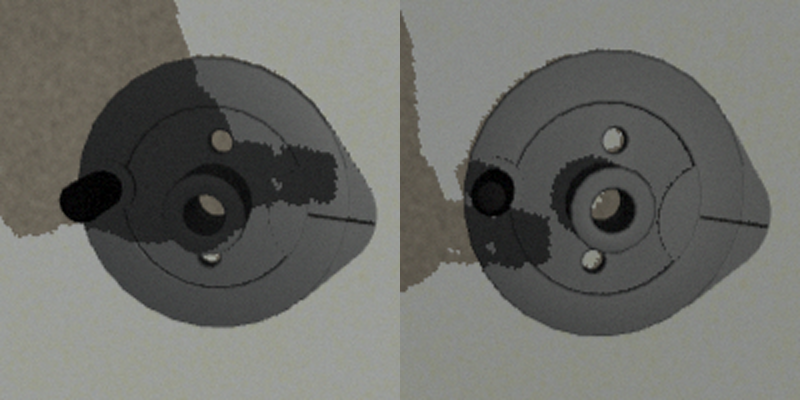

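The left crop shows the bore top at (204,213), holes at (222,140) and (209,256), and the scribe from (308,214) to (376,223). The right crop shows the bore at (212,208), holes at (215,139) and (193,260), scribe (300,217) to (367,227), and knob top (92,191).

```bash
python3 - <<'E'
from h import *
A=lambda u,v:("w3",(167+u/2,55+v/2)); B=lambda u,v:("w4",(260+u/2,24+v/2))
ang=lambda a,b:np.degrees(np.arctan2(b[1]-a[1],b[0]-a[0]))
P={}
for n,a,b in [("bore",(204,213),(212,208)),("h1",(222,140),(215,139)),("h2",(209,256),(193,260)),("s0",(308,214),(300,217)),("s1",(376,223),(367,227)),("knob",(77,201),(92,191))]:
    P[n],e=tri([A(*a),B(*b)]); print(n,P[n],e[0])
print("holes",ang(P["h2"],P["h1"]),(P["h1"]+P["h2"])/2,"scribe",ang(P["s0"],P["s1"]),"bore-nose",ang(P["bore"],P["s1"]))
for f,c,s in ((A,(204,213),(376,223)),(B,(212,208),(367,227))):
    c=onz(*f(*c),.05);s=onz(*f(*s),.013);print(c,s,ang(c,s),np.linalg.norm((c-s)[:2]))
for f,a,b in ((A,(209,256),(222,140)),(B,(193,260),(215,139))):
    a=onz(*f(*a),.008);b=onz(*f(*b),.008);print("holes",(a+b)/2,ang(a,b))
E
```

```text
bore [ 0.50055361 -0.17137734  0.04660318] 0.00017440589638430262
h1 [ 0.47262005 -0.15634987  0.00618784] 2.0540805469012767e-05
h2 [ 0.52977934 -0.18573947  0.00969362] 0.0003406695897667903
s0 [ 0.52489155 -0.12494529  0.01159383] 0.00016051544152950305
s1 [ 0.5426634  -0.09079976  0.00731091] 9.398670976191629e-05
knob [ 0.47369375 -0.22228651  0.06268895] 0.0003010979448905433
holes 152.7891202412752 [ 0.5011997  -0.17104467  0.00794073] scribe 62.504200950540074 bore-nose 62.40845706386256
[ 0.50022234 -0.17064229  0.05      ] [ 0.54115617 -0.09095157  0.013     ] 62.81230576392761 0.0895890092275079
[ 0.49987985 -0.1716877   0.05      ] [ 0.54135581 -0.09250718  0.013     ] 62.35376694450471 0.08938573207373691
holes [ 0.50149503 -0.17111164  0.008     ] 152.58848411751762
holes [ 0.50116579 -0.17112302  0.008     ] 153.0493420776887
```

Call:
{"method": "jog_arm", "body": {
  "motion": [
    [[0,0,7,-0.006,0.011,-0.02,0],[0,0,14,-0.012,0.022,-0.04,0],[0,0,21,-0.018,0.033,-0.06,0],[0,0,28,-0.025,0.044,-0.08,0],[0,0,35,-0.031,0.055,-0.1,0]]
  ]
}}

```text
t: 3.68
eef_pos: [0.499, -0.1694, 0.1475]
ee_rot: [0.0, -0.147, 0.989, 0.0]
contact_force: [0.8, 0.5, 0.2]
grip_width: 1.0
```

Call:
{"method": "jog_arm", "body": {
  "motion": [
    [[0,0,1,0,0,-0.02,0],[0,0,1,0,0,-0.04,0],[0,0,1,0,0,-0.05,0],[0,0,1,0,0,-0.05,0]]
  ]
}}

```text
t: 4.02
eef_pos: [0.4982, -0.1706, 0.0965]
ee_rot: [-0.001, -0.152, 0.988, 0.001]
contact_force: [-0.4, 0.3, -0.0]
grip_width: 1.003
```

```bash
python3 -c "
from h import *
save('wrist','w5'); print(bot.observe()['eef_pos'],bot.observe()['ee_rot'],proj('w5',[.5003,-.1712,.05]))"
```

```text
[ 0.4987158  -0.17127103  0.09779404] [-8.16485006e-04 -1.51977529e-01  9.88383545e-01  3.62489347e-04] [317.69658595 244.64941621]
```

View pics/w5.png

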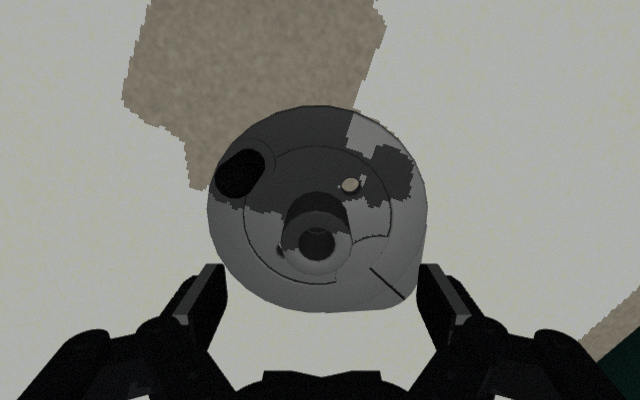

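The boss (bore at (317,243)) is centred between the jaws, with the knob clear at upper left. Descending and closing.

Call:
{"method": "jog_arm", "body": {
  "motion": [
    [[0,0,0,0,0,-0.02,0],[0,0,0,0,0,-0.04,0],[0,0,0,0,0,-0.058,0],[0,0,0,0,0,-0.064,0],[0,0,0,0,0,-0.064,0]]
  ]
}}

```text
t: 4.48
eef_pos: [0.4987, -0.1722, 0.0341]
ee_rot: [-0.0, -0.151, 0.988, 0.0]
contact_force: [-0.7, -0.1, 0.4]
grip_width: 0.999
```

Call:
{"method": "jog_arm", "body": {
  "motion": [
    [[0,0,0,0,0,0,80],[0,0,0,0,0,0,120],[0,0,0,0,0,0,170],[0,0,0,0,0,0,200],[0,0,0,0,0,0,200]]
  ],
  "newtons": 60
}}

```text
t: 4.9
eef_pos: [0.4995, -0.1729, 0.0356]
ee_rot: [0.001, -0.151, 0.989, -0.0]
contact_force: [-3.7, 0.8, 16.2]
grip_width: 0.479
```

Call:
{"method": "jog_arm", "body": {
  "motion": [
    [[0,0,0,0,0,0,200],[0,0,0,0,0,0,200],[0,0,0,0,0,0.005,200],[0,0,0,0,0,0.01,200],[0,0,0,0,0,0.02,200]]
  ]
}}

```text
t: 5.32
eef_pos: [0.4981, -0.1724, 0.0543]
ee_rot: [-0.001, -0.151, 0.988, 0.0]
contact_force: [-0.6, 0.2, -5.2]
grip_width: 0.475
```

Call:
{"method": "jog_arm", "body": {
  "motion": [
    [[0,0,0,0,0,0.02,200],[0,0,0,0,0,0.05,200],[0,0,0,0,0,0.09,200],[0,0,0,0,0,0.12,200],[0,0,0,0,0,0.14,200]]
  ]
}}

```text
t: 5.73
eef_pos: [0.4991, -0.173, 0.1982]
ee_rot: [0.001, -0.151, 0.989, -0.0]
contact_force: [0.6, 0.2, -5.3]
grip_width: 0.474
```

Call:
{"method": "jog_arm", "body": {
  "motion": [
    [[0,0,-3,0.002,0.03,0,200],[0,0,-6,0.004,0.06,0,200],[0,0,-9,0.007,0.1,0,200],[0,0,-12,0.01,0.14,0,200],[0,0,-15.4,0.013,0.175,0,200]]
  ]
}}

```text
t: 6.15
eef_pos: [0.5112, 0.0046, 0.1951]
ee_rot: [0.0, -0.016, 1.0, 0.0]
contact_force: [1.7, -0.0, -5.7]
grip_width: 0.476
```

Call:
{"method": "jog_arm", "body": {
  "motion": [
    [[0,0,0,0.003,0.04,0,200],[0,0,0,0.006,0.08,0,200],[0,0,0,0.009,0.12,0,200],[0,0,0,0.012,0.15,0,200],[0,0,0,0.013,0.165,0,200]]
  ]
}}

```text
t: 6.57
eef_pos: [0.5242, 0.172, 0.195]
ee_rot: [0.0, -0.019, 1.0, 0.001]
contact_force: [0.3, -0.0, -5.4]
grip_width: 0.475
```

Call:
{"method": "jog_arm", "body": {
  "motion": [
    [[0,0,0,0,0.01,0,200],[0,0,0,0,0.02,0,200],[0,0,0,0,0.02,0,200],[0,0,0,0,0.02,0,200]]
  ]
}}

```text
t: 6.9
eef_pos: [0.5247, 0.1865, 0.1944]
ee_rot: [-0.0, -0.017, 1.0, -0.0]
contact_force: [-0.1, -0.9, -5.0]
grip_width: 0.472
```

```bash
python3 - <<'E'
from h import *
save('wrist','w6'); s=bot.observe(); print(s['eef_pos'],s['ee_rot'],s['contact_force'],s['grip_width'])
save('top','top1');save('scene','sc1')
i=cv2.imread('pics/w6.png')[:,120:520]; p=s['eef_pos']
def c(n,w=40,h=40):
    im=cv2.imread(f'pics/{n}.png'); u,v=np.int32(np.round(proj(n,p))); print(n,u-w,v-h)
    return cv2.resize(im[v-h:v+h,u-w:u+w],(400,400),interpolation=cv2.INTER_CUBIC)
cv2.imwrite('pics/c4.png',np.hstack([cv2.resize(i,(400,400)),c('sc1')]))
E
```

```text
[0.52473033 0.18599643 0.19440227] [-8.33276096e-05 -1.66676572e-02  9.99861034e-01 -3.07834386e-04] [-0.10985354  0.51767379 -5.46520762] 0.4746195047255143
sc1 337 167
```

View pics/c4.png

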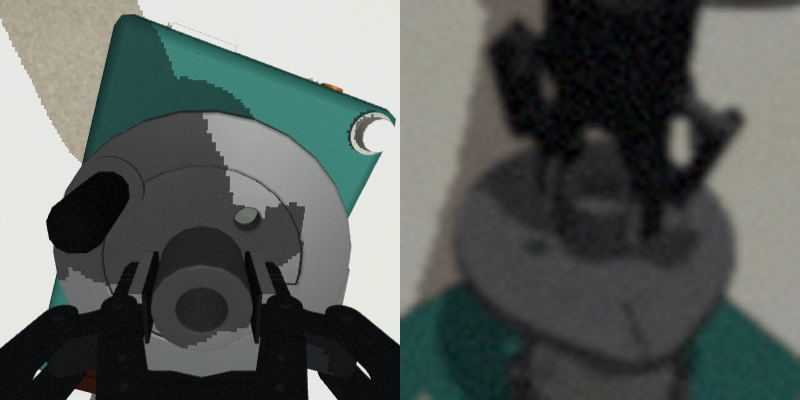

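Left: wheel held level, bore at (322,310) and pin hole at (367,218) in full-image pixels. Right: the wheel hangs level above the hub.

```bash
python3 - <<'E'
from h import *
ang=lambda a,b:np.degrees(np.arctan2(b[1]-a[1],b[0]-a[0]))
e=np.array([.52473,.186,.1944]); u=e[2]-.0345
b=onz("w6",(322,310),u+.05); hh=onz("w6",(367,218),u+.011)
print("bore-tcp",b-e,"hole rel bore",hh-b,ang(b,hh),np.linalg.norm((hh-b)[:2]))
print("w5 check",onz("w5",(317,243),.05))
# scene view: nose scribe outer end (640,355)/5
s=onz("sc1",(337+640/5,167+352/5),u+.013); print("nose sc",s, ang(b,s),np.linalg.norm((s-b)[:2]))
E
```

```text
bore-tcp [-0.00084561  0.00130771  0.0155    ] hole rel bore [-0.02350911  0.02070043 -0.039     ] 138.63517517972343 0.03132388695147905
w5 check [ 0.49943749 -0.17188157  0.05      ]
nose sc [0.4723324  0.41022269 0.1729    ] 103.02147522719616 0.22879837763096922
```

Call:
{"method": "jog_arm", "body": {
  "motion": [
    [[0,0,0,0.002,0.006,0,200],[0,0,0,0.004,0.013,0,200],[0,0,0,0.004,0.013,-0.02,200],[0,0,0,0.004,0.013,-0.035,200],[0,0,0,0.004,0.013,-0.042,200]]
  ]
}}

```text
t: 7.47
eef_pos: [0.5282, 0.2007, 0.1506]
ee_rot: [-0.001, -0.018, 1.0, -0.0]
contact_force: [-0.9, 0.0, -5.3]
grip_width: 0.477
```

Call:
{"method": "jog_arm", "body": {
  "motion": [
    [[0,0,0,0,0,-0.003,200],[0,0,0,0,0,-0.007,200],[0,0,0,0,0,-0.01,200],[0,0,0,0,0,-0.013,200],[0,0,0,0,0,-0.013,200]]
  ]
}}

```text
t: 7.88
eef_pos: [0.5286, 0.2004, 0.1392]
ee_rot: [-0.0, -0.017, 1.0, -0.0]
contact_force: [-0.6, -0.5, -6.3]
grip_width: 0.477
```

```bash
python3 -c "
from h import *
s=bot.observe(); print(s['eef_pos'],s['contact_force'],s['moment'])"
```

```text
[0.52864229 0.20035741 0.1392254 ] [-0.55811511 -0.50770475 -6.30633509] [-0.01261933  0.19469901  0.0299142 ]
```

Call:
{"method": "jog_arm", "body": {
  "motion": [
    [[0,0,0,0,-0.0005,-0.002,200],[0,0,0,0,-0.001,-0.004,200],[0,0,0,0,-0.001,-0.006,200],[0,0,0,0,-0.001,-0.008,200],[0,0,0,0,-0.001,-0.008,200]]
  ]
}}

```text
t: 8.3
eef_pos: [0.5279, 0.1993, 0.131]
ee_rot: [-0.001, -0.017, 1.0, -0.0]
contact_force: [-5.3, 0.4, -6.6]
grip_width: 0.469
```

The spindle is now in the bore, with about 5 N side force toward −x. I'll ease off 1 mm.

Call:
{"method": "jog_arm", "body": {
  "motion": [
    [[0,0,0,-0.0005,0,0,200],[0,0,0,-0.001,0,0,200],[0,0,0,-0.001,0,-0.002,200],[0,0,0,-0.001,0,-0.004,200],[0,0,0,-0.001,0,-0.004,200]]
  ]
}}

```text
t: 8.72
eef_pos: [0.5276, 0.1993, 0.127]
ee_rot: [-0.0, -0.017, 1.0, -0.0]
contact_force: [-2.5, -0.4, -6.9]
grip_width: 0.475
```

Call:
{"method": "jog_arm", "body": {
  "motion": [
    [[0,0,0,-0.0005,0,-0.001,200],[0,0,0,-0.0005,0,-0.003,200],[0,0,0,-0.0005,0,-0.005,200],[0,0,0,-0.0005,0,-0.006,200],[0,0,0,-0.0005,0,-0.006,200]]
  ]
}}

```text
t: 9.13
eef_pos: [0.5273, 0.1994, 0.121]
ee_rot: [0.0, -0.017, 1.0, -0.0]
contact_force: [-0.5, -1.1, -5.4]
grip_width: 0.478
```

Call:
{"method": "jog_arm", "body": {
  "motion": [
    [[0,0,0,0,0,-0.002,200],[0,0,0,0,0,-0.004,200],[0,0,0,0,0,-0.006,200],[0,0,0,0,0,-0.008,200],[0,0,0,0,0,-0.008,200]]
  ]
}}

```text
t: 9.55
eef_pos: [0.5271, 0.1993, 0.1128]
ee_rot: [-0.0, -0.017, 1.0, -0.0]
contact_force: [-0.5, -0.9, -6.0]
grip_width: 0.473
```

```bash
python3 -c "
from h import *
s=bot.observe(); print(s['eef_pos'],s['contact_force'],s['moment'])"
```

```text
[0.52708072 0.19930824 0.11282688] [-0.53468957 -0.90740572 -6.0348608 ] [-0.05453522  0.11708172  0.02965077]
```

Call:
{"method": "jog_arm", "body": {
  "motion": [
    [[0,0,0,0,0,-0.001,200],[0,0,0,0,0,-0.002,200],[0,0,0,0,0,-0.003,200],[0,0,0,0,0,-0.004,200],[0,0,0,0,0,-0.005,200]]
  ]
}}

```text
t: 9.97
eef_pos: [0.5272, 0.1993, 0.1082]
ee_rot: [-0.0, -0.017, 1.0, -0.0]
contact_force: [-1.5, -1.2, -3.9]
grip_width: 0.478
```

Call:
{"method": "jog_arm", "body": {
  "motion": [
    [[0,0,0,0,0,-0.0005,200],[0,0,0,0,0,-0.001,200],[0,0,0,0,0,-0.0015,200],[0,0,0,0,0,-0.0015,200]]
  ]
}}

```text
t: 10.3
eef_pos: [0.5271, 0.1994, 0.1077]
ee_rot: [-0.0, -0.017, 1.0, 0.0]
contact_force: [-9.3, -2.4, 14.0]
grip_width: 0.474
```

It has bottomed at about TCP z 0.1077, as predicted. Opening, then lifting clear.

Call:
{"method": "jog_arm", "body": {
  "motion": [
    [[0,0,0,0,0,0.001,200],[0,0,0,0,0,0.001,120],[0,0,0,0,0,0.001,60],[0,0,0,0,0,0.001,0],[0,0,0,0,0,0.001,0]]
  ],
  "newtons": 30
}}

```text
t: 10.72
eef_pos: [0.5276, 0.1995, 0.108]
ee_rot: [0.0, -0.017, 1.0, 0.0]
contact_force: [0.6, 0.3, -0.0]
grip_width: 0.926
```

Call:
{"method": "jog_arm", "body": {
  "motion": [
    [[0,0,0,0,0,0.002,0],[0,0,0,0,0,0.02,0],[0,0,0,0,0,0.06,0],[0,0,0,0,0,0.1,0],[0,0,0,0,0,0.12,0]]
  ]
}}

```text
t: 11.13
eef_pos: [0.5285, 0.1996, 0.2323]
ee_rot: [0.002, -0.017, 1.0, 0.001]
contact_force: [0.5, 0.9, 0.7]
grip_width: 0.998
```

Call:
{"method": "jog_arm", "body": {
  "motion": [
    [[0,0,0,0.03,0,0,0],[0,0,0,0.05,0,0,0],[0,0,0,0.05,0,0,0]]
  ]
}}

```text
t: 11.38
eef_pos: [0.5804, 0.1991, 0.2286]
ee_rot: [0.001, -0.017, 1.0, 0.0]
contact_force: [-2.2, -0.3, -0.4]
grip_width: 1.0
```

```bash
python3 -c "
from h import *
save('wrist','w7'); save('scene','sc2'); s=bot.observe(); print(s['eef_pos'],s['ee_rot'],s['contact_force'])
a=cv2.imread('pics/w7.png')[:,120:520]; u,v=np.int32(np.round(proj('sc2',[.527,.199,.1]))); print(u,v)
b=cv2.resize(cv2.imread('pics/sc2.png')[v-50:v+50,u-50:u+50],(400,400),interpolation=cv2.INTER_CUBIC)
cv2.imwrite('pics/c5.png',np.hstack([a,b]))"
```

```text
[0.57745509 0.19913502 0.22758843] [-1.26966709e-04 -1.70432563e-02  9.99854724e-01 -2.04549274e-04] [-1.02021177 -0.64390432  0.75269521]
378 233
```

View pics/c5.png

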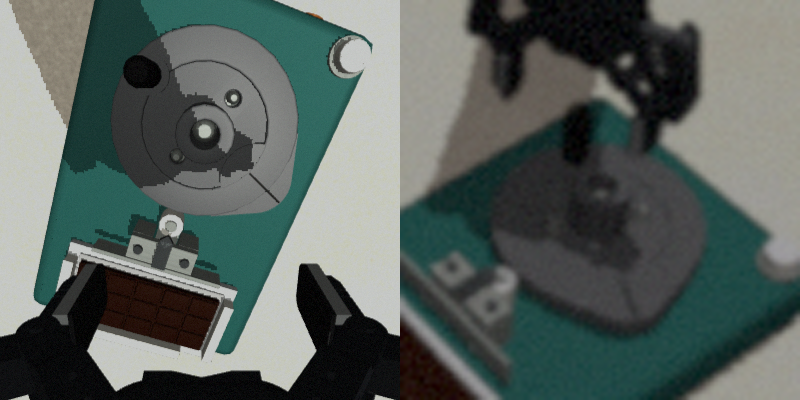

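The wheel is seated: the spindle shows in the bore at (325,131) and both pins show in their holes. The knob top is at (262,71), the scribe end at (400,203) and the pointer tip near (287,236). Computing the arc.

```bash
python3 - <<'E'
from h import *
ang=lambda a,b:np.degrees(np.arctan2(b[1]-a[1],b[0]-a[0]))
L=lambda p,z:onz("w7",(p[0]+120,p[1]),z)
c=L((205,131),.108); bz=L((205,133),.122); n=L((280,203),.085); k=L((142,71),.137); r=L((171,226),.085); p=L((167,237),.098)
for m,q in (("nose",n),("knob",k),("roller",r),("ptr",p)): print(m,q,ang(c,q),np.linalg.norm((q-c)[:2]))
print(c,bz); C=np.array([.5272,.1990])
wy=ang(c,n); fy=-17.3; print("start",wy,"end",fy)
for a in np.append(np.arange(wy,fy,-10),fy): print(round(a,1),np.round(C-.058*np.array([np.cos(np.radians(a)),np.sin(np.radians(a))]),4))
E
```

```text
nose [0.58885249 0.26701261 0.085     ] 47.40724904840244 0.09017884239443072
knob [0.48984086 0.16079564 0.137     ] -133.63891519515715 0.05503480661738854
roller [0.613189   0.17445108 0.085     ] -17.04529576151047 0.08929022442290062
ptr [0.61770329 0.17223504 0.098     ] -17.528805490582346 0.09425915101944372
[0.527821   0.20062451 0.108     ] [0.52746483 0.20045533 0.122     ]
start 47.40724904840244 end -17.3
47.4 [0.4879 0.1563]
37.4 [0.4811 0.1638]
27.4 [0.4757 0.1723]
17.4 [0.4719 0.1816]
7.4 [0.4697 0.1915]
-2.6 [0.4693 0.2016]
-12.6 [0.4706 0.2116]
-17.3 [0.4718 0.2162]
```

Call:
{"method": "jog_arm", "body": {
  "motion": [
    [[0,0,4,-0.03,-0.014,0,0],[0,0,8,-0.06,-0.028,0,0],[0,0,13,-0.0895,-0.043,0,0],[0,0,13,-0.0895,-0.043,0,0],[0,0,13,-0.0895,-0.043,-0.03,0]]
  ]
}}

```text
t: 11.9
eef_pos: [0.4883, 0.1567, 0.202]
ee_rot: [0.003, -0.131, 0.991, 0.002]
contact_force: [2.4, 1.5, 0.6]
grip_width: 0.995
```

Call:
{"method": "jog_arm", "body": {
  "motion": [
    [[0,0,0,0,0,-0.03,0],[0,0,0,0,0,-0.03,0],[0,0,0,0,0,-0.03,0]]
  ]
}}

```text
t: 12.15
eef_pos: [0.4866, 0.1561, 0.1674]
ee_rot: [-0.001, -0.13, 0.991, -0.001]
contact_force: [0.2, 0.3, 0.1]
grip_width: 0.998
```

```bash
python3 -c "
from h import *
im,K,W=save('wrist','w8'); s=bot.observe(); print(s['eef_pos'],s['ee_rot'],s['contact_force'],proj('w8',[.488,.1565,.137]))
print(proj('w8',s['eef_pos']))"
```

```text
[0.48754885 0.15636907 0.16851708] [-3.31057050e-04 -1.30418731e-01  9.91458934e-01 -1.63192743e-04] [ 0.39687653 -0.47906849  0.52929457] [320.11861132 257.83091448]
[319.82562109 292.08711436]
```

View pics/w8.png

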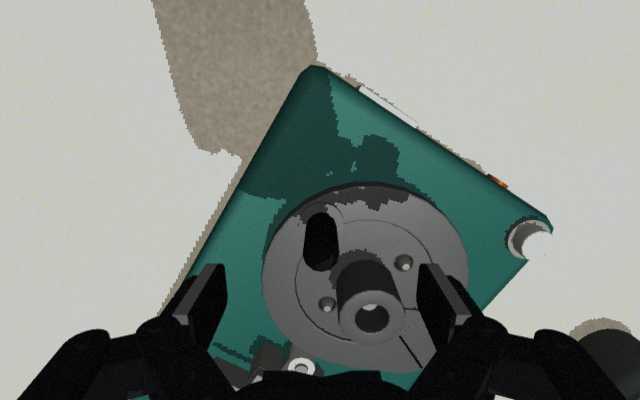

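The knob top (321,256) is centred between the jaws and the boss is clear of the fingers. Descending and gripping gently.

Call:
{"method": "jog_arm", "body": {
  "motion": [
    [[0,0,0,0,0,-0.02,0],[0,0,0,0,0,-0.036,0],[0,0,0,0,0,-0.042,60],[0,0,0,0,0,-0.042,120],[0,0,0,0,0,-0.042,160]]
  ],
  "newtons": 25
}}

```text
t: 12.62
eef_pos: [0.4882, 0.1566, 0.1269]
ee_rot: [0.0, -0.13, 0.991, 0.0]
contact_force: [-0.1, -0.1, -0.3]
grip_width: 0.603
```

Call:
{"method": "jog_arm", "body": {
  "motion": [
    [[0,0,0,0,0,0,200],[0,0,0,0,0,0,235],[0,0,0,0,0,0,235],[0,0,0,0,0,0,235],[0,0,0,0,0,0,235]]
  ]
}}

```text
t: 13.03
eef_pos: [0.4881, 0.1565, 0.1268]
ee_rot: [0.001, -0.13, 0.991, 0.0]
contact_force: [-2.2, -1.8, 10.4]
grip_width: 0.225
```

```bash
python3 - <<'E'
from h import *
s=bot.observe(); print(s['eef_pos'],s['contact_force'],s['grip_width'])
C=np.array([.5272,.1993])
f=lambda a:C-.058*np.array([np.cos(np.radians(a)),np.sin(np.radians(a))])
A=np.linspace(47.2,-17.3,21)
for j in range(4): print([[round(float(v),4) for v in f(A[5*j+i+1])-f(A[5*j])] for i in range(5)])
print(f(47.2))
E
```

```text
[0.48814527 0.15645861 0.12679051] [-2.16532221 -1.82487416 10.43913987] 0.2250756602237653
[[-0.0023, 0.0023], [-0.0045, 0.0047], [-0.0066, 0.0072], [-0.0085, 0.0099], [-0.0103, 0.0126]]
[[-0.0016, 0.0028], [-0.003, 0.0058], [-0.0043, 0.0088], [-0.0054, 0.0118], [-0.0064, 0.015]]
[[-0.0008, 0.0032], [-0.0013, 0.0064], [-0.0017, 0.0096], [-0.0019, 0.0129], [-0.002, 0.0162]]
[[0.0002, 0.0033], [0.0005, 0.0065], [0.001, 0.0097], [0.0017, 0.0129], [0.0026, 0.0161]]
[0.4877924  0.15674367]
```

Call:
{"method": "jog_arm", "body": {
  "motion": [
    [[0,0,0,-0.0023,0.0023,0,235],[0,0,0,-0.0045,0.0047,0,235],[0,0,0,-0.0066,0.0072,0,235],[0,0,0,-0.0085,0.0099,0,235],[0,0,0,-0.0103,0.0126,0,235]]
  ]
}}

```text
t: 13.45
eef_pos: [0.478, 0.1687, 0.1268]
ee_rot: [0.001, -0.13, 0.992, -0.0]
contact_force: [-0.6, -4.3, 9.4]
grip_width: 0.222
```

Call:
{"method": "jog_arm", "body": {
  "motion": [
    [[0,0,0,-0.0016,0.0028,0,235],[0,0,0,-0.003,0.0058,0,235],[0,0,0,-0.0043,0.0088,0,235],[0,0,0,-0.0054,0.0118,0,235],[0,0,0,-0.0064,0.015,0,235]]
  ]
}}

```text
t: 13.87
eef_pos: [0.4714, 0.1837, 0.1268]
ee_rot: [0.0, -0.13, 0.991, 0.0]
contact_force: [-1.5, -4.2, 10.9]
grip_width: 0.216
```

Call:
{"method": "jog_arm", "body": {
  "motion": [
    [[0,0,0,-0.0008,0.0032,0,235],[0,0,0,-0.0013,0.0064,0,235],[0,0,0,-0.0017,0.0096,0,235],[0,0,0,-0.0019,0.0129,0,235],[0,0,0,-0.002,0.0162,0,235]]
  ]
}}

```text
t: 14.28
eef_pos: [0.4694, 0.1989, 0.1267]
ee_rot: [0.0, -0.13, 0.992, -0.001]
contact_force: [-3.0, -11.7, 13.5]
grip_width: 0.22
```

Call:
{"method": "jog_arm", "body": {
  "motion": [
    [[0,0,0,0.0002,0.0033,0,235],[0,0,0,0.0005,0.0065,0,235],[0,0,0,0.001,0.0097,0,235],[0,0,0,0.0017,0.0129,0,235],[0,0,0,0.0026,0.0161,0,235]]
  ]
}}

```text
t: 14.7
eef_pos: [0.4718, 0.2155, 0.1267]
ee_rot: [0.0, -0.13, 0.992, -0.0]
contact_force: [-3.7, -6.7, 13.2]
grip_width: 0.223
```

Call:
{"method": "jog_arm", "body": {
  "motion": [
    [[0,0,0,0,0,0,235],[0,0,0,0,0,0,235]]
  ]
}}

```text
t: 14.87
eef_pos: [0.472, 0.2162, 0.1267]
ee_rot: [0.0, -0.13, 0.991, 0.0]
contact_force: [-1.7, -3.1, 8.6]
grip_width: 0.226
```

```bash
python3 - <<'E'
from h import *
save('wrist','w9'); s=bot.observe(); print(s['eef_pos'],s['contact_force'],s['grip_width'])
d=np.array([.5272,.1993])-s['eef_pos'][:2]; print(np.degrees(np.arctan2(d[1],d[0])),np.linalg.norm(d))
E
```

```text
[0.47203546 0.21617191 0.12672421] [-2.2944623  -3.26046853  9.44217808] 0.2220059109790171
-17.00609294376285 0.057686980663372356
```

View pics/w9.png

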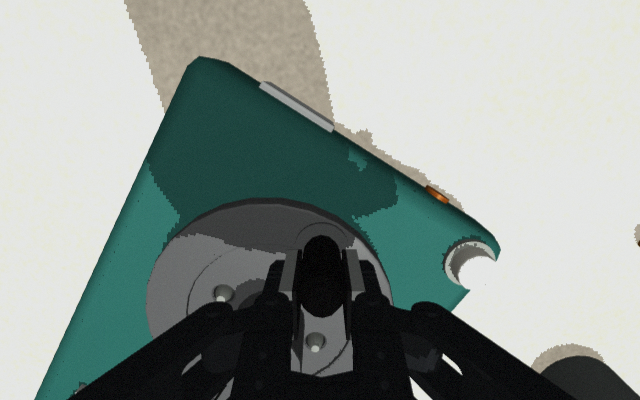

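The knob is held at the −17° station; the nose is hidden by the hand. Releasing, lifting and looking from above the slide.

Call:
{"method": "jog_arm", "body": {
  "motion": [
    [[0,0,0,0,0,0,180],[0,0,0,0,0,0,120],[0,0,0,0,0,0,60],[0,0,0,0,0,0,30],[0,0,0,0,0,0.01,30]]
  ]
}}

```text
t: 15.33
eef_pos: [0.4708, 0.2158, 0.1348]
ee_rot: [-0.001, -0.13, 0.991, -0.001]
contact_force: [-0.8, -0.5, -0.1]
grip_width: 0.847
```

Call:
{"method": "jog_arm", "body": {
  "motion": [
    [[0,0,0,0,0,0.03,0],[0,0,0,0,0,0.06,0],[0,0,0,0,0,0.1,0],[0,0,0,0.03,0,0.1,0],[0,0,0,0.07,0,0.1,0]]
  ]
}}

```text
t: 15.75
eef_pos: [0.5418, 0.2175, 0.2403]
ee_rot: [0.002, -0.132, 0.991, 0.002]
contact_force: [1.2, 0.6, 0.2]
grip_width: 1.003
```

Call:
{"method": "jog_arm", "body": {
  "motion": [
    [[0,0,0,0.03,-0.01,0,0],[0,0,0,0.06,-0.02,0,0],[0,0,0,0.08,-0.03,0,0],[0,0,0,0.08,-0.03,0,0]]
  ]
}}

```text
t: 16.08
eef_pos: [0.625, 0.1831, 0.2362]
ee_rot: [0.001, -0.129, 0.992, -0.001]
contact_force: [-0.6, -0.7, -0.3]
grip_width: 1.001
```

```bash
python3 - <<'E'
from h import *
save('wrist','w10'); s=bot.observe(); print(s['eef_pos'],s['contact_force'],s['grip_width'],proj('w10',[.527,.2,.1]),proj('w10',[.615,.172,.098]))
save('top','top2')
E
```

```text
[0.62318832 0.1844453  0.23602577] [-0.46017438  0.80557786 -0.33721077] 1.0045362556658919 [377.05765528  75.92064269] [310.6402323  178.22342164]
```

View pics/w10.png

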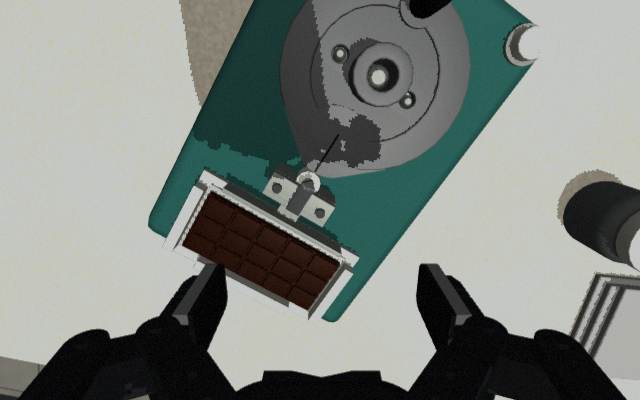

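The wheel sits with spindle and pins through. The scribe runs from (338,135) to about (314,172), toward the roller at (308,182). One zoom to check.

```bash
python3 - <<'E'
from h import *
im=cv2.imread('pics/w10.png')[120:220,240:380]
cv2.imwrite('pics/c6.png',cv2.convertScaleAbs(cv2.resize(im,(770,550),interpolation=cv2.INTER_CUBIC),alpha=1.3))
ang=lambda a,b:np.degrees(np.arctan2(b[1]-a[1],b[0]-a[0]))
c=onz('w10',(379,77),.108); a=onz('w10',(338,135),.085); b=onz('w10',(314,172),.085)
print(c,a,b,ang(a,b),ang(c,b),np.linalg.norm((b-c)[:2]))
pa=onz('w10',(340,54),.09);pb=onz('w10',(408,101),.09); print("pins",ang(pa,pb),(pa+pb)/2)
r=onz('w10',(308,182),.085); print("roller",ang(c,r),np.linalg.norm((r-c)[:2]))
E
```

```text
[0.52790171 0.20041926 0.108     ] [0.57731816 0.18513374 0.085     ] [0.61243511 0.1738625  0.085     ] -17.794708961646087 -17.440477710877 0.0886067466477122
pins 72.62690653426026 [0.5281581  0.20014575 0.09      ]
roller -17.273527001499325 0.09881725440481097
```

View pics/c6.png

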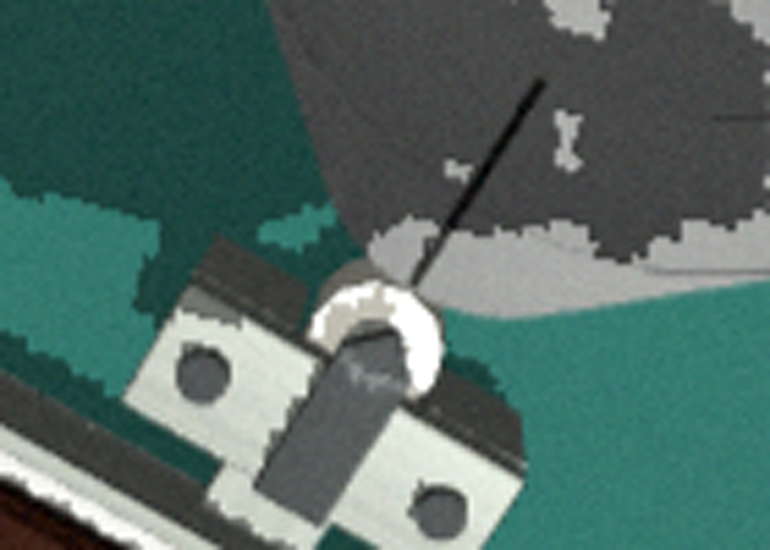

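The scribe is at −17.4 to −17.8°, the pin line (72.6°) gives −17.4°, and the folder axis is at about −17.2°. The roller moved from 89 to 99 mm from the axis. The hand is clear, so I'm handing in.

```bash
python3 -c "
from h import *
s=bot.observe(); print(s['t'],s['contact_force'],s['joint_vel'].round(3)); print(close_job())"
```

```text
16.1833 [-0.33131837  0.52157952  0.32780481] [-0.022 -0.021 -0.017  0.025 -0.004 -0.005 -0.007]
the job is handed in; nothing more can be done
None
```

The cam wheel is back on the drive flange and turned so its high spot stands at the pointer. I handed the job in at about 16.2 s with the gripper empty and clear; no verdict is reported.

- **Fitting:** I carried the wheel by its boss and lowered it slowly over the spindle and pins. It stopped at the expected height (TCP z 0.1077 m), pressed there with about 14 N, and I let go. Along the way there was a side force of about 5 N toward −x on the spindle, which I eased by shifting 1.5 mm.
- **Turning:** I led the wheel round by its knob through about 65°, at about 0.7 rad/s. Side force stayed within about 12 N.
- **High spot:** In the last wrist picture the scribe line lies at −17.4 to −17.8° and the pin line agrees at −17.4°. The folder axis is at about −17.2°, so the high spot is within about 0.6° of the pointer.
- **Tucker slide:** The roller had moved out from about 89 to 99 mm from the axis, so the slide is out roughly 10 mm. That is a little under the nominal 11–12 mm, but the pointer partly covers the roller.
- **Seating:** The spindle and both pins show through the wheel. I judged flushness from height and force when it seated and did not measure it again after turning.
- **Camera disagreement:** The top and wrist cameras differed by about 4–5 mm on positions. I relied on the wrist camera, and the fit bore it out.
- **Bystanders:** The arm kept clear of the pan, wrapped bars and tub. I did not measure their positions at the end.

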